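# Park the sprung jaw of the gluing jig on its stop pin

## Task

Park the sprung jaw of the gluing jig open, ready for the next kraft-card box: with the fingertips, push the jaw by the black pad on its front (the side towards the fence) away from the fence, right to the end of its travel, then let go so that it springs part of the way back and stays caught on the stop pin. Do not touch the stop pin or its blue bridge, and leave the loose things around the jig standing where they are.

Things in the scene. Friction and masses are not known exactly. Their poses are not given: they have to be found in the camera images.
- jig: Gluing jig, fixed to the bench: plywood base 330 x 150 mm, 20 mm thick. Origin: centre of its underside, on the bench. x: along the base, the way the jaw is pushed (away from the robot, give or take the yaw); z up. The fence, a pale wooden bar 110 mm wide (y), is fixed at x = -125 to -105 mm, top 50 mm above the bench.
- jaw_pad (a point): Centre of the black pad on the jaw's upright front (-x) face, 73 mm above the bench; axes as the jig's; moves with the jaw. Pad 104 mm wide, 44 mm high (51 to 95 mm above the bench), at jig x = -60 mm at the start. The jaw behind it: brown block 100 mm deep, 110 mm wide, top at 95 mm; a black strip 14 mm wide marks the pad's top edge.
- jaw_nose (a point): Middle of the top front edge of the jaw's pale nose, 47 mm above the bench, 43 mm before the pad; moves with the jaw; at the start 2 mm from the fence. The nose (100 mm wide) fills the space between pad and fence, so fingertips must stay 55 mm or more above the bench to push on the pad.
- jaw (a joint): Jaw travel along jig +x, m. 0: at the fence, where a spring holds it at the start; 0.060: end stop. The spring pushes back with 4 N at 0 to 10 N at the stop, damped; lifting the pin adds about 3 N on the way. Caught on the pin it rests at 0.029 to 0.041 (the bridge is set differently each time). Let go before it has passed the pin, it returns to 0.
- jaw_catch (a point): Middle of the upright catch face of the brass wedge on the jaw's steel tongue; axes as the jig's; moves with the jaw. The face looks to -x, is 8 mm high, 155 mm behind the pad, its middle 37 mm above the bench. Going in, the wedge's slope lifts the stop pin and passes under it; coming back, its face catches on the pin.
- pin_bridge: Blue bridge across the tongue, screwed to the jig's base, 24 mm (x) x 78 mm (y), top 62 mm above the bench; it carries the stop pin. Origin: centre of its underside, 20 mm above the bench, 119 to 131 mm behind the jig's origin; axes as the jig's.
- pin_foot (a point): Lower end of the upright steel stop pin (10 mm across) in the bridge; a red ball 18 mm across on top of the pin ends 98 mm above the bench. With the pin down its foot is 33.5 mm above the bench. When the jaw is caught, the catch face lies 5 mm to the +x side of this point (the pin's radius).
- stop_pin (a joint): Lift of the stop pin in m: 0 is down (a light spring holds it there), 0.014 fully up. The wedge lifts it about 8 mm in passing; it drops by itself.
- lens_tube: Loose bystander: kraft-card tube 48 mm across with a black lens cap 56 mm across, 76 mm tall, upright. Origin: centre of its underside.
- paint_jar: Loose bystander: paint jar with a yellow cap, 54 mm across, 70 mm tall. Origin: centre of its underside.
- brass_weight: Loose bystander: brass weight with a knob, 44 mm across, 48 mm tall. Origin: centre of its underside.
- steel_cup: Loose bystander: open metal cup, 60 mm across, 75 mm tall. Origin: centre of its underside.

How it is judged:
By the outcome, as a careful person would: the job done as asked, in the order asked, and still so for the second after the job is handed in, with the robot touching nothing.
It also fails if it takes over 38 s, if anything falls off the work surface, if the arm or the gripper's body presses on something with over 40 N, if the wrist force passes 120 N, or if a joint passes its speed limit or range.

## Robot

A 6-joint arm with a two-finger parallel gripper is mounted at the origin on the work surface. World frame = base frame: x ahead of the robot, y to its left, z up, the work surface at z = 0. Lengths are in m, angles in degrees, forces in N, time in s.
With the tool pointing down it reaches from about 0.4 to 0.825 m from the base axis. Payload 7 kg.
Tool frame: the origin (TCP) lies on the mounting face of the last link; the fingertips stand 178 mm ahead of it and the grasp point (between the pads) lies 159 mm ahead of it (ctrl.tip_extent is the distance from the TCP to the fingertips, in m); z points along the fingers, y is the direction in which the jaws open and shut (so a half turn about z gives the same grasp; the last joint's range is limited). The gripper opens to 88 mm and grips with 3 to 60 N. Pads are 19 mm wide; open, the fingers measure 130 mm over their backs; the gripper's body (78 mm by 193 mm) begins 47 mm behind the grasp point.
Start: joints at [-55.686, 20.546, 0.682, 0, -70.136, -16.507], TCP at [0.206, -0.643, 0.405] pointing down, gripper open.
Joint ranges: [-176.03, 176.03], [-82.01, 121.73], [-58.28, 71.71], [-173.87, 95.51], [-174.79, -0.11], [-173.66, 173.66]. Speed limits (degrees/s): [136.94, 136.94, 172.46, 180, 180, 180].

## Interface

Orientations are given as [roll, pitch, yaw] about the fixed x, y, z axes, in that order (R = Rz(yaw) Ry(pitch) Rx(roll)).
In Python, from plant import ctrl gives the robot as it stands. The module is installed in compiled form; this text tells all that it offers.
- The arm moves only by the tool carry_out, never from a script. Its argument "moves" is text: rows parted by semicolons, each of 7 numbers parted by spaces: the finger opening in m, from 0 to 0.0876, then the shift along the tool's x, y, z in m, then the turn, a rotation vector about the tool's x, y, z in rad. A call has 1 to 20 rows; each row is the pose to reach, as a shift and turn from the pose commanded when the call began, along the tool's axes at that moment; what a row does not reach only later rows make up. A row lasts 1/10 s, in which the tool goes at most 50 mm and 8.59 degrees, less where a joint would pass 70% of its speed; a pose out of reach is approached as far as the arm can. A call with a gripper value outside its range is refused whole. The fingers move at their own pace and stop on an object; the grip force is fixed at half the most. Time passes only in rows, so rows that repeat a pose let the fingers close. It gives the time, the measured TCP pose, the force and the opening at its end, in the units of the state.
- ctrl.get_obs(): the state, without advancing time (a new reading comes with each control period).
- ctrl.snapshot(name): name is "scene" or "side" or "wrist"; returns a dict with "image" (420x560x3 uint8, red, green, blue), "K" (3x3 intrinsics, pixels), "k1" (the pictures are not rectified: a ray, as slopes to the right and down, at radius r is drawn at 1 + k1 r^2 times it, then the intrinsics apply), "R" (3x3) and "t" (3): a world point X has camera coordinates R X + t. Camera axes: x right, y down, z forward; pixel columns grow to the right and rows downward; lengths in m; the calibration is good to about 2 mm. A picture is of the moment at which its call begins. There is no depth.
- ctrl.close_job(): hands the job in, once; it reports no verdict.
Trained networks look in a picture, given as the dict that the camera call returned (one of the last four; its "shot" number tells which), for a name from the list of things; names that differ only in an ending like _2 or _b are one class to them, and where a whole thing is asked for, a point or a joint stands for the part that bears it (a point fixed in the world has none). Each returns a list of dicts, best first, with "confidence" (0 to 1); they miss things now and then, are a little off and sometimes report something else, mostly with a low value. They report only what shows in the picture. A call takes as long as a camera call.
- ctrl.recognise(picture, label): "extent" ([left, top, right, bottom] in pixels, round what is visible of it).
- ctrl.trace(picture, label): "region" (420x560 bool, what is visible of it) and "extent" ([left, top, right, bottom] in pixels, round what is visible of it).
- ctrl.mark_of(picture, label): "at" ([row, column] in pixels: a listed point, or the origin of a listed thing).
The state is a dict: "clock": time; "joint_pos": joint angles; "qvel": joint speeds; "tau": joint torques, N m; "tool_pos": TCP position; "orientation": TCP orientation; "force": force on the tool from outside, world axes, zero at the start; "moment": the same for the moment, N m; "opening": finger opening in m.
Only numpy, scipy, OpenCV 4.12 (cv2) and the standard library are available. Lean on these libraries where they do the work, as an engineer would, in place of code of your own. Each camera call takes 0.05 s, during which the arm holds its last target.

## Working session

There is one attempt and no reset: what is moved stays moved. The work goes in short steps, Python scripts to look and compute and a tool call to move; the robot and the scene stay as the last step left them, time stands still between calls to the robot, and variables do not carry over. Pictures are saved under pics/ and viewed, and the job is handed in when it is done.

Besides the shell and the picture viewer there is one more tool, called after "Emit:" as name(argument=value, ...), one argument or row to a line, values as JSON. carry_out: Moves the arm, as the interface text tells. Its arguments: {"type":"object","properties":{"moves":{"type":"string"}},"required":["moves"]}

```bash
mkdir -p pics; cat > h.py <<'E'
import numpy as np, cv2
from plant import ctrl
def save(s,n): cv2.imwrite('pics/'+n, s['image'][:,:,::-1].copy())
def ray(s,rc):
    K=s['K'];u=(rc[1]-K[0,2])/K[0,0];v=(rc[0]-K[1,2])/K[1,1]
    rd=np.hypot(u,v);r=rd
    for _ in range(20): r=rd/(1+s['k1']*r*r)
    f=r/rd if rd>0 else 1
    d=s['R'].T@np.array([u*f,v*f,1]);c=-s['R'].T@s['t'];return c,d
def atz(s,rc,z):
    c,d=ray(s,rc);return c+d*(z-c[2])/d[2]
def proj(s,X):
    p=s['R']@np.array(X)+s['t'];u,v=p[0]/p[2],p[1]/p[2];g=1+s['k1']*(u*u+v*v)
    return s['K'][1,1]*v*g+s['K'][1,2], s['K'][0,0]*u*g+s['K'][0,2]
def tri(L):
    A=np.zeros((3,3));b=np.zeros(3)
    for s,rc in L:
        c,d=ray(s,rc);d/=np.linalg.norm(d);P=np.eye(3)-np.outer(d,d);A+=P;b+=P@c
    return np.linalg.solve(A,b)
E
python3 - <<'E'
from h import *
S={n:ctrl.snapshot(n) for n in('scene','side','wrist')}
for n in S: save(S[n],n+'0.png')
Z=dict(jig=0,jaw_pad=.073,jaw_nose=.047,jaw_catch=.037,pin_bridge=.02,pin_foot=.0335,lens_tube=0,paint_jar=0,brass_weight=0,steel_cup=0)
for l,z in Z.items():
    for n in S:
        m=ctrl.mark_of(S[n],l)[:2]
        for q in m: print(l,n,np.round(q['at']),round(q['confidence'],2),np.round(atz(S[n],q['at'],z),4))
print(ctrl.get_obs())
E
```

```text
jig scene [234. 287.] 0.62 [0.5963 0.0776 0.    ]
jig side [237. 278.] 0.61 [0.5942 0.0855 0.    ]
jaw_pad scene [181. 289.] 0.7 [0.5311 0.1169 0.073 ]
jaw_nose side [248. 320.] 0.69 [0.495  0.1358 0.047 ]
jaw_catch scene [249. 294.] 0.67 [0.6792 0.0457 0.037 ]
jaw_catch scene [207. 212.] 0.39 [ 0.4963 -0.0312  0.037 ]
jaw_catch side [207. 246.] 0.83 [0.6768 0.0437 0.037 ]
jaw_catch side [188. 282.] 0.56 [ 0.6081 -0.0322  0.037 ]
pin_bridge scene [246. 358.] 0.3 [0.7072 0.1582 0.02  ]
pin_bridge side [206. 233.] 0.64 [0.7098 0.0305 0.02  ]
pin_bridge side [229. 304.] 0.36 [0.5383 0.0664 0.02  ]
pin_foot scene [266. 298.] 0.46 [0.7173 0.0338 0.0335]
pin_foot side [206. 233.] 0.42 [0.7064 0.0441 0.0335]
lens_tube scene [214. 352.] 0.81 [0.5978 0.2259 0.    ]
lens_tube side [288. 266.] 0.64 [0.5884 0.2229 0.    ]
paint_jar scene [245. 359.] 0.97 [0.6859 0.1786 0.    ]
paint_jar side [264. 225.] 0.83 [0.6876 0.1833 0.    ]
paint_jar side [237. 280.] 0.35 [0.5891 0.0841 0.    ]
brass_weight scene [205. 212.] 0.65 [ 0.4347 -0.0136 -0.    ]
brass_weight scene [246. 362.] 0.65 [0.6901 0.1816 0.    ]
brass_weight side [221. 355.] 0.86 [ 0.4324 -0.0016 -0.    ]
steel_cup scene [265. 215.] 0.75 [ 0.6143 -0.0718 -0.    ]
steel_cup side [191. 281.] 0.58 [ 0.6163 -0.0622  0.    ]
{'clock': 1.65, 'joint_pos': array([-5.56854812e+01,  2.05459076e+01,  6.81964445e-01, -3.26059309e-04,
       -7.01379657e+01, -1.65073697e+01]), 'qvel': array([ 0.00820084, -0.05088097,  0.03443636, -0.08834747,  0.06501998,
        0.01244291]), 'tau': array([-5.15422380e-04, -5.82365620e+01,  2.93306190e+01,  7.00236306e+00,
        1.27221094e-02, -2.27523174e-06]), 'tool_pos': array([ 0.20640169, -0.64263758,  0.40466537]), 'orientation': array([ 1.79998083e+02, -2.48364328e-04, -1.62192962e+02]), 'force': array([-0.66847144,  0.80379004,  0.58491109]), 'moment': array([-0.04344094, -0.02310402,  0.00105883]), 'opening': 0.08782387409652428}
```

View pics/scene0.png

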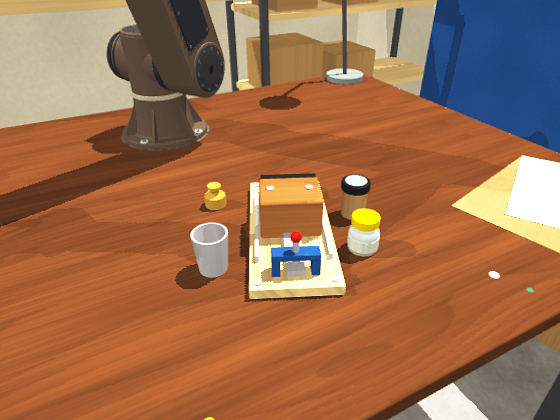

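View pics/side0.png

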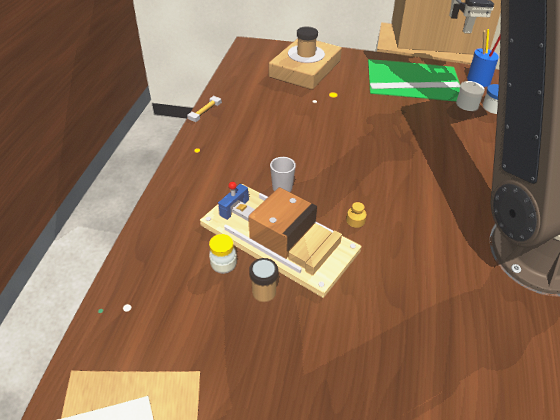

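The scene view shows the jig's base end edge at rows 290–297 and columns 250–343, with the red ball at (237,296). The side view shows the base corners at about (222,201), (292,323) and (247,359). Next I enlarge both to fit the pose.

```bash
python3 - <<'E'
import cv2
a=cv2.imread('pics/scene0.png')[165:305,235:390]; cv2.imwrite('pics/sc.png',cv2.resize(a,None,fx=4,fy=4,interpolation=cv2.INTER_CUBIC))
a=cv2.imread('pics/side0.png')[170:310,190:380]; cv2.imwrite('pics/si.png',cv2.resize(a,None,fx=4,fy=4,interpolation=cv2.INTER_CUBIC))
E
```

```text
(no output)
```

View pics/sc.png

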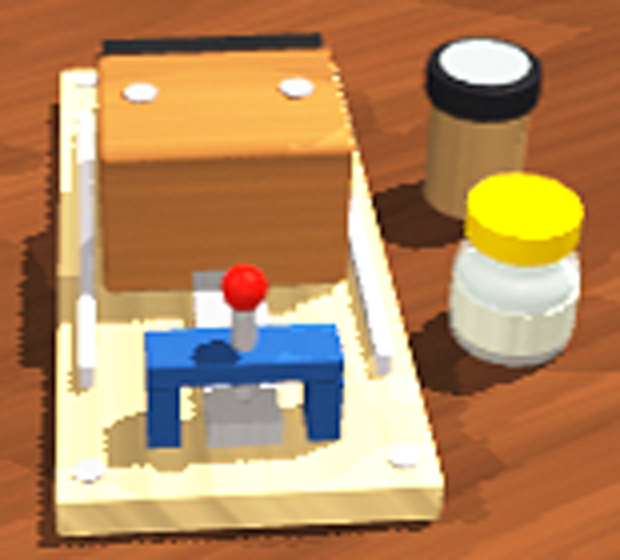

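View pics/si.png

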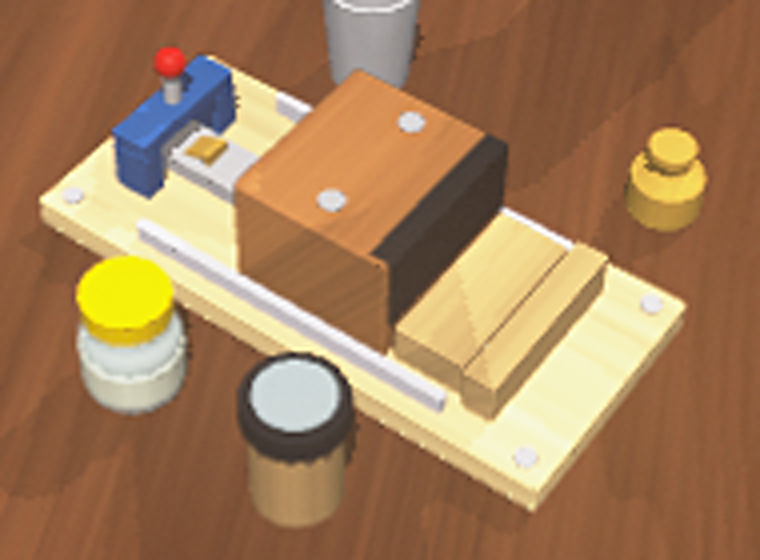

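```bash
cat > fit.py <<'E'
from h import *
from scipy.optimize import least_squares
S={n:ctrl.snapshot(n) for n in('scene','side')}
o={'scene':(165,235),'side':(170,190)}
F=[('scene',165,-75,20,57,502),('scene',165,75,20,440,488),('scene',165,-75,0,57,535),('scene',165,75,0,440,518),
('scene',-60,-52,95,103,40),('scene',-60,52,95,321,34),
('side',165,75,20,42,203),('side',-165,75,20,535,493),('side',-165,-75,20,685,305),('side',-60,52,95,390,265),('side',-60,-52,95,506,145),('side',-125,-55,50,606,257)]
def W(p,x,y,z):
    c,s=np.cos(p[2]),np.sin(p[2]);x/=1000;y/=1000
    return [p[0]+c*x-s*y,p[1]+s*x+c*y,z/1000]
def res(p):
    r=[]
    for n,x,y,z,u,v in F:
        a=proj(S[n],W(p,x,y,z)); r+=[a[0]-(v/4+o[n][0]-.4),a[1]-(u/4+o[n][1]-.4)]
    return r
s=least_squares(res,[.595,.08,-.45],loss='soft_l1');p=s.x
print(p,np.degrees(p[2]));print(np.round(np.reshape(res(p),(-1,2)),1))
b=tri([(S['scene'],(165+288/4,235+244/4)),(S['side'],(170+63/4,190+171/4))])
d=b[:2]-p[:2];c,q=np.cos(p[2]),np.sin(p[2]);print('ball',b,c*d[0]+q*d[1],-q*d[0]+c*d[1])
for n,X in dict(pad=(-60,0,73),nose=(-103,0,47),catch=(95,0,37)).items(): print(n,np.round(W(p,*X),4))
for n,w in dict(lens=(.593,.2245),jar=(.6867,.181),weight=(.4335,-.007),cup=(.615,-.067)).items():
    d=np.array(w)-p[:2];print(n,np.round([c*d[0]+q*d[1],-q*d[0]+c*d[1]],3))
E
python3 fit.py
```

```text
[ 0.59376071  0.08553462 -0.42969401] -24.619653032237487
[[-1.3 -0.5]
 [-1.7  0.9]
 [-0.3  0.1]
 [ 0.1 -0.1]
 [-0.5  0.4]
 [-0.6  0.7]
 [-2.2 -1.3]
 [-0.8 -0.7]
 [-0.7  0. ]
 [-0.2 -0.1]
 [-0.4  0.2]
 [-0.8  0.4]]
ball [0.70675655 0.03394009 0.08567203] 0.12421765968840451 0.00016899287179155537
pad [0.5392 0.1105 0.073 ]
nose [0.5001 0.1284 0.047 ]
catch [0.6801 0.046  0.037 ]
lens [-0.059  0.126]
jar [0.045 0.126]
weight [-0.107 -0.151]
cup [ 0.083 -0.13 ]
```

Emit:
carry_out(
  moves="0 -0.04 0.03 0 0 0 0.04; 0 -0.075 0.056 0 0 0 0.08; 0 -0.112 0.084 0 0 0 0.12; 0 -0.150 0.112 0 0 0 0.16; 0 -0.188 0.14 0 0 0 0.2; 0 -0.225 0.168 0 0 0 0.24; 0 -0.262 0.196 0 0 0 0.28; 0 -0.3 0.224 0 0 0 0.32; 0 -0.337 0.252 0 0 0 0.36; 0 -0.355 0.29 0 0 0 0.4; 0 -0.373 0.33 0 0 0 0.44; 0 -0.391 0.37 0 0 0 0.48; 0 -0.41 0.41 0 0 0 0.52; 0 -0.428 0.45 0 0 0 0.56; 0 -0.447 0.49 0 0 0 0.6; 0 -0.465 0.53 0 0 0 0.64; 0 -0.484 0.567 0 0 0 0.68; 0 -0.502 0.605 0 0 0 0.72; 0 -0.519 0.641 0 0 0 0.74; 0 -0.519 0.641 0 0 0 0.74",
)

```text
clock: 3.75
tool_pos: [0.5051, 0.1301, 0.4046]
orientation: [180.0, 0.0, 155.6]
force: [0.3, -1.0, -0.2]
opening: 0.0007
```

```bash
python3 - <<'E'
from h import *
s=ctrl.snapshot('wrist'); save(s,'w1.png'); s2=ctrl.snapshot('side'); save(s2,'s1.png')
o=ctrl.get_obs();print(o['tool_pos'],o['orientation'],o['joint_pos'])
for l,z in(('jaw_pad',.073),('jaw_nose',.047),('jig',0)):
  for q in ctrl.mark_of(s,l)[:1]: print(l,q,atz(s,q['at'],z))
# predicted
p=[.59376,.08553,-.4297]
c,q=np.cos(p[2]),np.sin(p[2])
for x,y,z in[(-60,52,95),(-60,-52,95),(-125,55,50),(-125,-55,50),(-165,75,20),(-165,-75,20)]:
  print(x,y,np.round(proj(s,[p[0]+c*x/1e3-q*y/1e3,p[1]+q*x/1e3+c*y/1e3,z/1e3])))
E
```

```text
[0.50443691 0.12729018 0.40448198] [-1.79978768e+02 -1.32162392e-02  1.55525774e+02] [ 3.57956061e+01  5.92190385e+00 -1.86476018e+01 -1.04126919e-03
 -6.54554860e+01 -1.50269397e+02]
jaw_pad {'at': [229.8, 281.6], 'confidence': 0.85} [0.53854404 0.11219694 0.073     ]
jaw_nose {'at': [186.3, 279.2], 'confidence': 0.78} [0.4988796  0.12718516 0.047     ]
jig {'at': [254.4, 279.9], 'confidence': 0.75} [0.59513594 0.08313157 0.        ]
-60 52 [239. 331.]
-60 -52 [239. 229.]
-125 55 [168. 331.]
-125 -55 [168. 230.]
-165 75 [129. 346.]
-165 -75 [129. 216.]
```

View pics/w1.png

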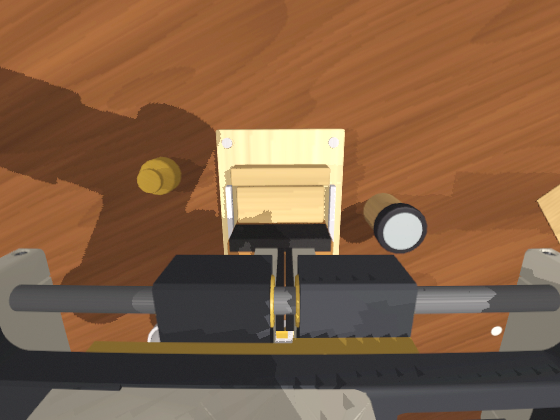

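View pics/s1.png

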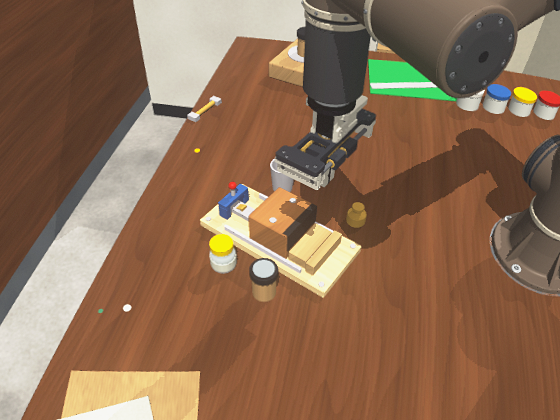

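The wrist view agrees with the fit: fence edge at row 167, base edge at row 129, black pad and strip at rows 226–250. Next I descend to a tip height of about 64 mm.

Emit:
carry_out(
  moves="0 0 0 0.04 0 0 0; 0 0 0 0.08 0 0 0; 0 0 0 0.12 0 0 0; 0 0 0 0.145 0 0 0; 0 0 0 0.162 0 0 0; 0 0 0 0.162 0 0 0",
)

```text
clock: 4.6
tool_pos: [0.5037, 0.1248, 0.2406]
orientation: [-179.8, -0.1, 155.3]
force: [-0.2, 0.8, 0.3]
opening: 0.0005
```

```bash
python3 - <<'E'
from h import *
s=ctrl.snapshot('wrist'); save(s,'w2.png'); s2=ctrl.snapshot('side'); save(s2,'s2.png')
cv2.imwrite('pics/s2c.png',cv2.resize(s2['image'][150:320,180:400,::-1],None,fx=3.5,fy=3.5))
o=ctrl.get_obs();print(o['tool_pos'],o['orientation'],o['force'],o['clock'],ctrl.tip_extent)
E
```

```text
[0.50480605 0.12575146 0.24317723] [-1.79991435e+02  1.16840657e-02  1.55357900e+02] [-0.5338314  -0.11500524  0.28071312] 4.7 0.1781
```

View pics/s2c.png

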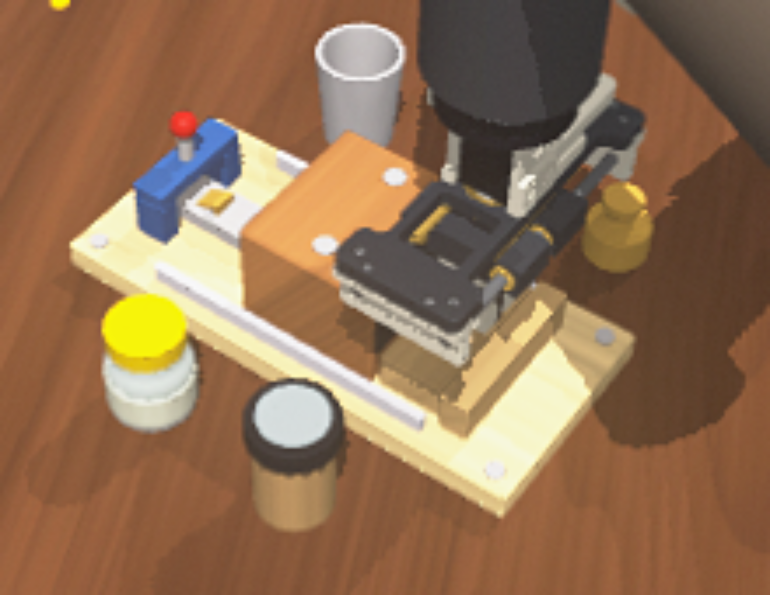

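Side view: fingers stand between fence and pad, the body clears the jaw top, and nothing is touched. Now pushing.

Emit:
carry_out(
  moves="0 -0.01 0 0 0 0 0; 0 -0.02 0 0 0 0 0; 0 -0.026 0 0 0 0 0; 0 -0.032 0 0 0 0 0; 0 -0.038 0 0 0 0 0; 0 -0.044 0 0 0 0 0; 0 -0.050 0 0 0 0 0; 0 -0.056 0 0 0 0 0; 0 -0.062 0 0 0 0 0; 0 -0.068 0 0 0 0 0; 0 -0.074 0 0 0 0 0; 0 -0.078 0 0 0 0 0; 0 -0.078 0 0 0 0 0",
)

```text
clock: 6.0
tool_pos: [0.5755, 0.0943, 0.243]
orientation: [180.0, -0.1, 155.4]
force: [-7.7, 6.4, 6.1]
opening: 0.0003
```

```bash
cat > st.py <<'E'
from h import *
import sys
s=ctrl.snapshot('wrist'); s2=ctrl.snapshot('side');n=sys.argv[1]
save(s,n+'w.png')
cv2.imwrite('pics/'+n+'.png',cv2.resize(s2['image'][150:320,180:400,::-1],None,fx=3.5,fy=3.5))
o=ctrl.get_obs();p=[.59376,.08553,-.4297];c,q=np.cos(p[2]),np.sin(p[2]);d=o['tool_pos'][:2]-p[:2];f=o['force']
print(o['tool_pos'],o['orientation'],o['clock'],'jig xy',c*d[0]+q*d[1],-q*d[0]+c*d[1],'fx',c*f[0]+q*f[1],'fy',-q*f[0]+c*f[1],f[2])
for im,l in((s2,'jaw_catch'),(s,'jaw_nose'),(s2,'jaw_nose'),(s,'jaw_pad')):
  z={'jaw_catch':.037,'jaw_nose':.047,'jaw_pad':.073}[l]; x0={'jaw_catch':.095,'jaw_nose':-.103,'jaw_pad':-.06}[l]
  for m in ctrl.mark_of(im,l)[:1]:
    e=atz(im,m['at'],z)[:2]-p[:2];print(l,m['confidence'],'travel',c*e[0]+q*e[1]-x0,'y',-q*e[0]+c*e[1])
E
python3 st.py p1
```

```text
[0.57522057 0.09438411 0.24301207] [ 1.79956464e+02 -6.14571080e-02  1.55401029e+02] 6.1 jig xy -0.02054262888104269 0.0003257033630746937 fx -8.377039844376622 fy 2.483196990591714 5.879571119416145
jaw_catch 0.65 travel 0.04307940428539905 y -0.005432295962834205
jaw_nose 0.89 travel 0.0480295187033227 y -0.0037973419120377674
jaw_nose 0.97 travel 0.04321436230872473 y 0.0036816568537840835
jaw_pad 0.69 travel 0.051486531522792485 y 5.0937081126369976e-05
```

View pics/p1.png

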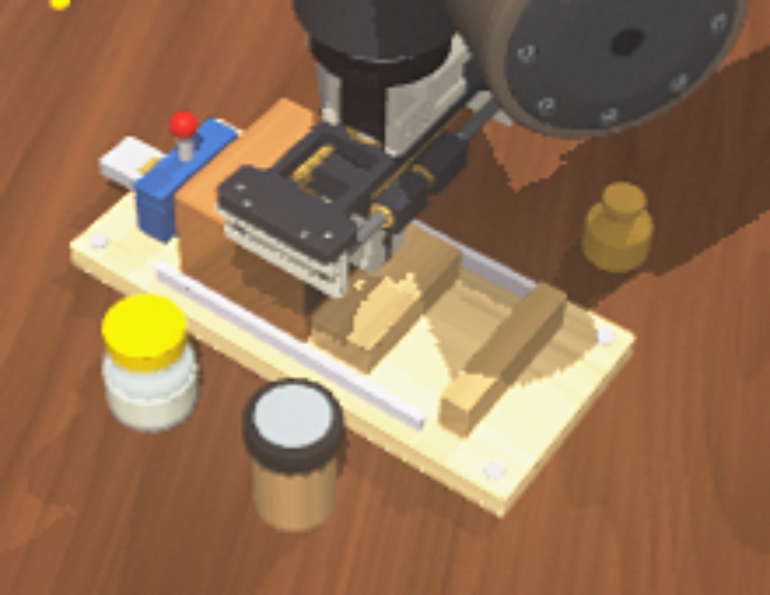

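The jaw has travelled about 44–46 mm (8.4 N matches the spring) and the wedge is past the pin. I continue to the stop in smaller steps.

Emit:
carry_out(
  moves="0 -0.005 0 0 0 0 0; 0 -0.009 0 0 0 0 0; 0 -0.012 0 0 0 0 0; 0 -0.012 0 0 0 0 0; 0 -0.012 0 0 0 0 0",
)

```text
clock: 6.8
tool_pos: [0.5848, 0.0901, 0.243]
orientation: [180.0, -0.2, 155.4]
force: [-14.8, 12.5, 10.3]
opening: 0.0006
```

```bash
python3 st.py p2
```

```text
[0.5847979  0.09010412 0.24301022] [179.98176793  -0.19947884 155.4201224 ] 6.9 jig xy -0.01005293272986228 0.0004246914132289706 fx -19.29870113316884 fy 4.920335465129524 10.944263664809545
jaw_catch 0.7 travel 0.056967998595345515 y -0.006864525496502474
jaw_nose 0.86 travel 0.059334819186328575 y -0.0014463716328250564
jaw_nose 0.61 travel 0.056323143724091085 y 0.0024455408540605614
jaw_pad 0.6 travel 0.060718869244329454 y 0.0001204462060395806
```

Emit:
carry_out(
  moves="0 -0.001 0 0 0 0 0; 0 -0.002 0 0 0 0 0; 0 -0.002 0 0 0 0 0",
)

```text
clock: 7.4
tool_pos: [0.5853, 0.0899, 0.243]
orientation: [-180.0, -0.4, 155.4]
force: [-23.4, 19.1, 17.4]
opening: 0.0003
```

```bash
python3 st.py p3
```

```text
[0.5853474  0.08990965 0.24303012] [-179.99236396   -0.34008277  155.42107406] 7.5 jig xy -0.009472368669649728 0.0004768241837141123 fx -29.206003213756414 fy 6.307164576643688 17.069151314089083
jaw_catch 0.63 travel -0.07917564052220963 y -0.029622847344147538
jaw_nose 0.91 travel 0.05844388690436046 y -0.0018600422595216638
jaw_nose 0.91 travel 0.05020920078895616 y 0.008950890381621026
jaw_pad 0.83 travel 0.06108653895137679 y -0.0005957641182202009
```

View pics/p3.png

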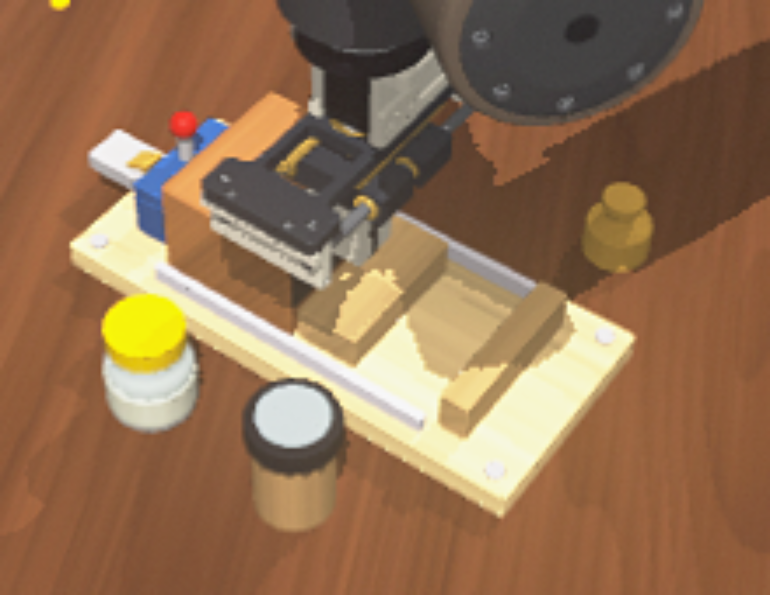

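The force rose about 10 N for only 0.5 mm of movement, so the jaw is at its end stop. Next I back off gently and lift.

Emit:
carry_out(
  moves="0 0.004 0 0 0 0 0; 0 0.009 0 0 0 0 0; 0 0.014 0 0 0 0 0; 0 0.019 0 0 0 0 0; 0 0.024 0 0 0 0 0; 0 0.029 0 0 0 0 0; 0 0.034 0 0 0 0 0; 0 0.040 0 0 0 0 0; 0 0.048 0 0 0 0 0; 0 0.056 0 0 0 0 0; 0 0.062 0 0 0 0 0; 0 0.064 0 0 0 0 0; 0 0.064 0 0 0 0 0",
)

```text
clock: 9.0
tool_pos: [0.5298, 0.1149, 0.2428]
orientation: [180.0, 0.0, 155.4]
force: [0.2, -0.6, 0.4]
opening: 0.0005
```

```bash
python3 st.py p4
```

```text
[0.53011615 0.11478805 0.24275877] [1.79989585e+02 1.17299657e-02 1.55419640e+02] 9.1 jig xy -0.07004688348046825 8.431555793080373e-05 fx 0.13516317868959943 fy 0.32198758327417454 0.5826623242308008
jaw_catch 0.59 travel 0.030424137523384076 y -3.174328191302145e-06
jaw_nose 0.92 travel 0.03469497838327133 y -0.0025627957684013283
jaw_nose 0.86 travel 0.02819140182291499 y 0.006080193470514084
jaw_pad 0.59 travel 0.036471990412584976 y -2.7504206108893217e-05
```

View pics/p4.png

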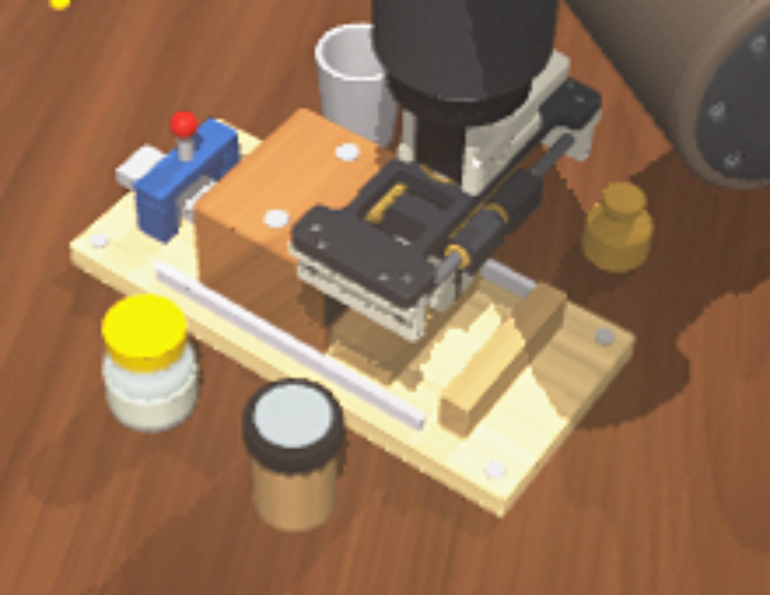

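The jaw is caught at about 34 mm; the ball position predicts 34.2 mm. I lift clear and check again.

Emit:
carry_out(
  moves="0 0 0 -0.02 0 0 0; 0 0 0 -0.05 0 0 0; 0 0 0 -0.09 0 0 0; 0 0 0 -0.13 0 0 0; 0 0 0 -0.15 0 0 0; 0 0 0 -0.15 0 0 0; 0 0 0 -0.15 0 0 0; 0 0 0 -0.15 0 0 0",
)

```text
clock: 10.1
tool_pos: [0.5297, 0.1145, 0.3915]
orientation: [-179.9, -0.1, 155.4]
force: [-0.4, 0.4, -1.4]
opening: 0.0003
```

```bash
python3 st.py p5; python3 - <<'E'
from h import *
for v in('scene','side'):
  s=ctrl.snapshot(v)
  for l in('lens_tube','paint_jar','brass_weight','steel_cup'):
    for m in ctrl.mark_of(s,l)[:1]: print(v,l,np.round(m['at']),m['confidence'],np.round(atz(s,m['at'],0),3))
E
```

```text
[0.5297935  0.11458164 0.39142891] [-1.79896136e+02 -7.69279686e-02  1.55397619e+02] 10.2 jig xy -0.07025421475372454 -0.00023774265835466157 fx 0.7828181345205805 fy -0.2718344371168303 -0.0434382096313069
jaw_catch 0.77 travel 0.032124069165329366 y -0.007997893748182258
jaw_nose 0.92 travel 0.036726051634141235 y -0.006058645966513659
jaw_nose 0.74 travel 0.02653578393013016 y 0.004834604586882441
jaw_pad 0.59 travel 0.03793547081568952 y 0.002883898220040081
scene lens_tube [213. 353.] 0.68 [ 0.596  0.228 -0.   ]
scene paint_jar [246. 361.] 0.84 [0.689 0.181 0.   ]
scene brass_weight [206. 215.] 0.58 [ 0.438 -0.009  0.   ]
scene steel_cup [267. 213.] 0.63 [ 0.617 -0.077  0.   ]
side lens_tube [291. 266.] 0.63 [0.588 0.23  0.   ]
side paint_jar [264. 224.] 0.93 [0.69  0.183 0.   ]
side brass_weight [219. 356.] 0.83 [ 0.43  -0.007  0.   ]
side steel_cup [187. 280.] 0.54 [ 0.621 -0.075  0.   ]
```

View pics/p5.png

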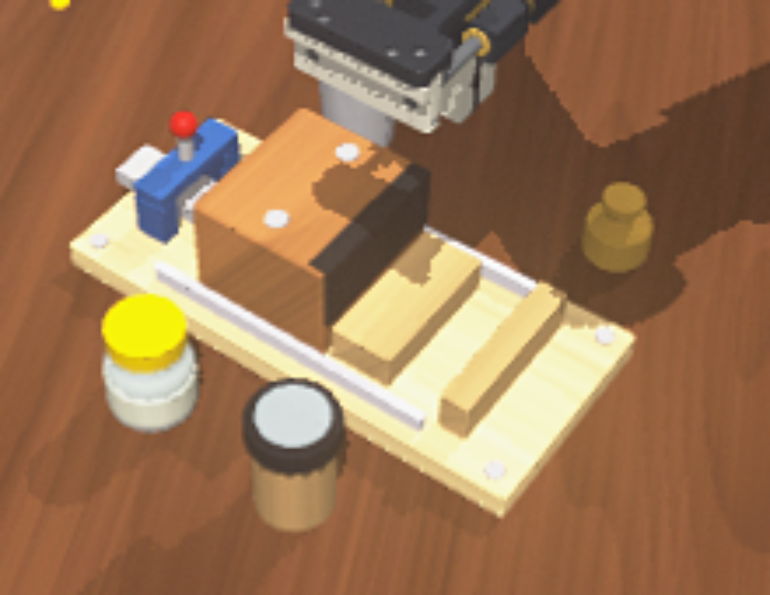

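The side view shows the jaw held open with a clear gap between nose and fence. The tongue is caught under the bridge, the pin is down, and the bystanders haven't moved. Handing in.

```bash
python3 -c "
from plant import ctrl
print(ctrl.close_job())"
```

```text
the job is handed in; nothing more can be done
None
```

The jaw is parked open and caught on the stop pin, and the job is handed in at about 10 s of the 38 s allowed.

- **Push:** I pushed the pad with the closed fingertips about 65 mm above the bench. At the end stop the force rose from about 19 N to 29 N for only 0.5 mm of movement.
- **Catch:** I backed off, the jaw sprang back and stayed, and I lifted clear. The pin position predicts a catch at 34 mm. The last network readings of the travel ranged from 27 to 38 mm, so they scatter and the side camera's nose reading of 27 mm is low. In the last picture the jaw stands clear of the fence, in the same place as just after letting go.
- **Surroundings:** The pin looks down. The bystanders read within about 1 cm of their starting positions, which is the networks' scatter, and look unmoved in the picture. The steel cup was partly hidden by the gripper in the last picture, so its check rests on the network readings. With the arm lifted, the measured force was near zero.

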